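# Level the shelf riser and hold the spirit level down

## Task

First press the blue spirit level's coral pad down so that the level lies flat on the white riser board, for about a second and before turning anything: only then does its bubble read true and show which end of the board is low. Then raise the low end with the orange foot knob at that end (clockwise from above raises it), leaving the other foot as it is, until the bubble sits centred between the two black lines while the level is pressed flat. Finish while still pressing the level flat on the board with the fingers, bubble centred, and disturb none of the things standing around.

Things in the scene. Friction and masses are not known exactly. Their poses are not given: they have to be found in the camera images.
- riser: White laminate shelf riser fixed on the bookcase shelf: plinth 120 x 360 x 14 mm with a board 130 x 360 x 14 mm above it. Origin under the plinth's centre on the shelf; z up; its y axis runs along the 360 mm length, +y to the robot's left. The riser's yaw is at most 0.3 rad.
- board_mid (a point): Middle of the board's upper face, about 60 mm above the shelf. Axes as the riser's, tilting with the board (0.7 to 2.2 degrees about its x axis at the start, either end low; the low end differs from run to run).
- spirit_level: Blue spirit level, 30 x 150 x 26 mm high, lengthwise on the middle of the board. Origin at the underside of its right (-y) end, hinged to the board; y to its left end, z up. A spring lifts its left end 0.085 rad (11 mm), so unpressed the bubble always lies at the left stop. About 5 N on the pad lays it flat, then each further N shifts the bubble 0.25 mm to the right.
- level_pad (a point): Centre of the top face of the coral thumb pad, 28 x 28 mm, at the left (+y) end of the spirit level, 132 mm from the hinge, 30 mm above the board when flat. Press here straight down, e.g. with closed fingertips, with 7 to 15 N, never over 40 N.
- vial_mid (a point): Top of the middle of the yellow-green vial (84 mm long) in the level's upper face, 60 mm from the hinge, midway between two black lines 31 mm apart (inner faces). The pad is 72 mm to the left of it.
- bubble (a joint): Offset in m of the white bubble (24 mm long) from the vial's middle, positive towards the left (+y) end, up to 0.03 either way. It floats to the higher end, 0.7 mm for each mrad of tilt of the level, and takes about 1.5 s to settle. Centred means within 3.5 mm.
- foot_left (a joint): Turn in rad of the left (+y) foot's knob: 0 is fully screwed in, at most 2.6, starts at 0 to 0.25. Grows clockwise from above and raises its end of the board 7 mm per rad (tilt 0.025 rad per rad; bubble moves 17.5 mm per rad towards that end). Stiff (0.25 N m), stays where it is left; pressing does not move it.
- foot_right (a joint): The same for the foot at the right (-y) end.
- foot_left_grip (a point): Where to grip the left knob: on its axis, 140 mm left of board_mid, 30 mm above the board, 65 mm from the level's end. The knob is an upright orange bar 12 mm thick, 46 long, 6 to 34 mm above the board, on a grey disc 48 mm across, 8 high. The bar lies along this point's x axis (grip across its y axis), at joint value 0 the riser's x axis.
- foot_right_grip (a point): The same for the right knob, 140 mm to the right of board_mid.
- jar: Clear glass jar with steel lid, 72 mm across, 85 mm high, standing beyond the riser's right end. Leave alone. Origin under its centre.
- holder: Coral silicone cup-shaped holder, 72 mm across, 40 mm high, standing behind the riser (beyond it, seen from the robot). Leave alone. Origin under its centre.
- cup: Small stainless steel tea-light cup, 40 mm across, 18 mm high, behind the riser. Leave alone. Origin under its centre.
- star_weight: Round yellow balloon weight with an orange star, 66 mm across, 36 mm high, behind the riser. Leave alone. Origin under its centre.

How it is judged (in metres and radians):
On the way, in this order (a step that is already met when the one before it is completed fails the run):
1. the level is pressed flat on the board with the fingers for half a second, before either foot is turned (angle between the y axis of spirit_level and the y axis of board_mid, either way round below 0.01 rad and contact force between the fingers and spirit_level above 2 N and value of joint each of foot_left, foot_right below 0.4 rad), for 0.5 s.
2. one foot has been turned up (value of joint any of foot_left, foot_right above 0.5 rad), for 0.2 s.
At the end, for the whole second after the job is handed in: The fingers press the spirit level flat on the board (within 0.01 rad, with more than 2 N), its bubble is within 3.5 mm of the middle, only the foot at the low end has been raised (that one above 0.5 rad, the other still below 0.45 rad) (angle between the y axis of spirit_level and the y axis of board_mid, either way round below 0.01 rad and contact force between the fingers and spirit_level above 2 N and value of joint bubble between -0.0035 and 0.0035 m and ((value of joint foot_left below 0.45 rad and value of joint foot_right above 0.5 rad) or (value of joint foot_right below 0.45 rad and value of joint foot_left above 0.5 rad))); the arm keeps its last pose, push and grip.
It fails at once if the spirit level is pressed with more than 40 N (contact force between the fingers and spirit_level above 40 N).
It fails at once if a bystander is shifted by more than 25 mm or toppled (distance of any of jar, holder, cup, star_weight from where it was at the start of the episode above 0.025 m or angle between any of jar, holder, cup, star_weight's own z axis and vertical above 0.4 rad).
It also fails if it takes over 56 s, if anything falls off the work surface, if the arm or the gripper's body presses on something with over 40 N, if the wrist force passes 120 N, or if a joint passes its speed limit or range.

## Robot

A 6-joint arm with a two-finger parallel gripper is mounted at the origin on the work surface. World frame = base frame: x ahead of the robot, y to its left, z up, the work surface at z = 0. Lengths are in m, angles in degrees, forces in N, time in s.
With the tool pointing down it reaches from about 0.25 to 0.775 m from the base axis. Payload 8.9 kg.
Tool frame: the origin (TCP) lies at the very end of the fingers, on their centre line; the grasp point (between the pads) lies 19 mm behind it (arm.grip_depth is the distance from the TCP to the grasp point, in m); z points along the fingers, y is the line along which they close (so a half turn about z gives the same grasp; the last joint's range is limited). The gripper opens to 85 mm and grips with 20 to 120 N. Pads are 22 mm wide; open, the fingers measure 114 mm over their backs; the gripper's body (76 mm by 85 mm) begins 54 mm behind the grasp point. The pads swing forward as they close: fully open they stand 13 mm farther back than shut.
Start: joints at [61.232, 16.656, -8.789, 64.555, 0, 82.019], TCP at [0.186, 0.491, 0.197] pointing down, gripper open.
Joint ranges: [-144.48, 144.48], [-52.06, 99.96], [-74.48, 78.29], [-112.23, 115.85], [-86.99, 84.42], [-180, 180]. Speed limits (degrees/s): [127.2, 127.2, 159.86, 180, 180, 180].

## Interface

Orientations are given as a 3x3 rotation matrix whose columns are the frame's x, y, z axes.
In Python, from rig import arm, imaging gives the robot as it stands.
- The arm moves only by the tool carry_out, never from a script. Its argument "moves" is a list that holds one entry, the list of rows, each a list of 7 numbers: the turn, a rotation vector about the world's x, y, z in units of 6 degrees (1.0 is 6 degrees), then the shift along the world's x, y, z in units of 50 mm (1.0 is 50 mm), then the closure, from 0 (fully open) to 1 (shut). In form: [[[wx, wy, wz, x, y, z, gripper], ...]]. A call has exactly 10 rows; each row shifts and turns the commanded pose from where the row before left it; what a row does not reach is not made up. A row lasts 1/8 s, in which the tool goes at most 62.5 mm and 10.7 degrees, less where a joint would pass 70% of its speed; a pose out of reach is approached as far as the arm can. A call is refused whole if a number of a shift passes 1 or a number of a turn 1, either way. A call with a gripper value outside its range is refused whole. The fingers move at their own pace and stop on an object; "grip_force" is the grip in N (left out, the last holds). Time passes only in rows, so rows that do not move let the fingers close, or fill a call up. It gives the time, the measured TCP pose, the force, the opening and the grip force at its end, in the units of the state.
- arm.get_obs(): the state, without advancing time (a new reading comes with each control period).
- imaging.capture(name): name is "scene" or "top" or "wrist"; returns (picture, depth): 480x640x3 uint8, red, green, blue; 480x640 float32, m along the optical axis (not along the pixel's ray), 0 where there is no reading.
- imaging.camera_model(name): a dict with "intrinsics" (3x3 intrinsics, pixels), "view" (4x4, takes a point from world to camera coordinates); the wrist camera has in their place "T_tool_cam" (4x4, takes a point from camera to tool coordinates, whose origin is the TCP and whose axes are the flange's). Camera axes: x right, y down, z forward; pixel columns grow to the right and rows downward; lengths in m; the calibration is good to about 2 mm. The wrist camera is an equidistant fisheye: a pixel r from the principal point sees the ray r / f radians off the axis. A picture is of the moment at which its call begins: read the wrist's pose just before it. camera_model takes no time and is no camera call.
- arm.close_job(): hands the job in; it is judged then, once.
The state is a dict: "time_s": time; "joint_pos": joint angles; "joint_velocities": joint speeds; "effort": joint torques, N m; "tcp_pos": TCP position; "eef_rot": TCP orientation; "wrist_force": force on the tool from outside, world axes, zero at the start; "moment": the same for the moment, N m; "gripper_width": finger opening in m; "gripper_force": force on a finger pad.
Only numpy, scipy, OpenCV 4.12 (cv2) and the standard library are available. Lean on these libraries where they do the work, as an engineer would, in place of code of your own. Each camera call takes 0.05 s, during which the arm holds its last target. There are 200 camera calls.

## Working session

There is one attempt and no reset: what is moved stays moved. The work goes in short steps, Python scripts to look and compute and a tool call to move; the robot and the scene stay as the last step left them, time stands still between calls to the robot, and variables do not carry over. Pictures are saved under pics/ and viewed, at most 10 in all, crops included, and the job is handed in when it is done.

Besides the shell and the picture viewer there is one more tool, called after ">>>" as name([rows], argument=value, ...), one row to a line, values as JSON. carry_out: Moves the arm, as the interface text tells. Its arguments: {"type":"object","properties":{"moves":{"type":"array","items":{"type":"array","items":{"type":"array","items":{"type":"number"}}}},"grip_force":{"type":"number"}},"required":["moves"]}

```bash
ls; mkdir -p pics; python3 - <<'E'
from rig import arm, imaging
import cv2, numpy as np
o=arm.get_obs(); print({k:np.round(v,3).tolist() for k,v in o.items()})
for n in("scene","top"):
    p,d=imaging.capture(n); cv2.imwrite(f"pics/{n}0.png",p[:,:,::-1]); np.savez(f"{n}0.npz",p=p,d=d)
    m=imaging.camera_model(n); print(n,np.round(m["intrinsics"],1).tolist(),np.round(m["view"],3).tolist())
m=imaging.camera_model("wrist");print({k:np.round(v,3).tolist() if not isinstance(v,str) else v for k,v in m.items()})
E
```

```text
pics
{'time_s': 0.0, 'joint_pos': [61.232, 16.69, -8.828, 64.553, 0.002, 82.02], 'joint_velocities': [-0.076, 0.105, 0.04, -0.082, 0.059, -0.016], 'effort': [0.001, -53.714, 33.138, 0.016, -0.0, -0.0], 'tcp_pos': [0.186, 0.49, 0.196], 'eef_rot': [[-0.935, 0.355, -0.001], [0.355, 0.935, -0.001], [0.0, -0.001, -1.0]], 'wrist_force': [0.52, 0.264, 0.29], 'moment': [-0.01, -0.007, -0.014], 'gripper_force': 0.0, 'gripper_width': 0.086}
scene [[534.9, 0.0, 321.0], [0.0, 534.9, 241.4], [0.0, 0.0, 1.0]] [[0.155, 0.988, 0.011, -0.072], [0.84, -0.126, -0.528, -0.478], [-0.52, 0.091, -0.849, 1.284], [0.0, 0.0, 0.0, 1.0]]
top [[433.1, 0.0, 317.1], [0.0, 433.1, 238.9], [0.0, 0.0, 1.0]] [[0.062, -0.998, -0.003, -0.069], [-0.977, -0.06, -0.203, 0.606], [0.202, 0.015, -0.979, 0.781], [0.0, 0.0, 0.0, 1.0]]
{'intrinsics': [[371.648, 0.0, 321.358], [0.0, 371.648, 239.323], [0.0, 0.0, 1.0]], 'T_tool_cam': [[0.0, -0.966, -0.26, 0.066], [1.0, 0.0, -0.001, 0.001], [0.001, -0.26, 0.966, -0.178], [0.0, 0.0, 0.0, 1.0]]}
```

View pics/scene0.png

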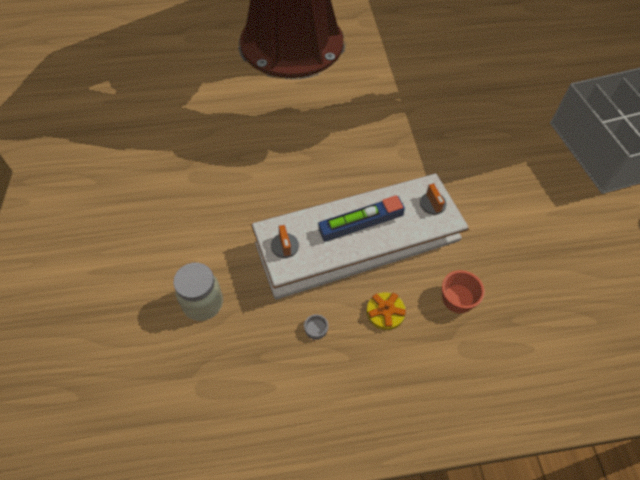

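View pics/top0.png

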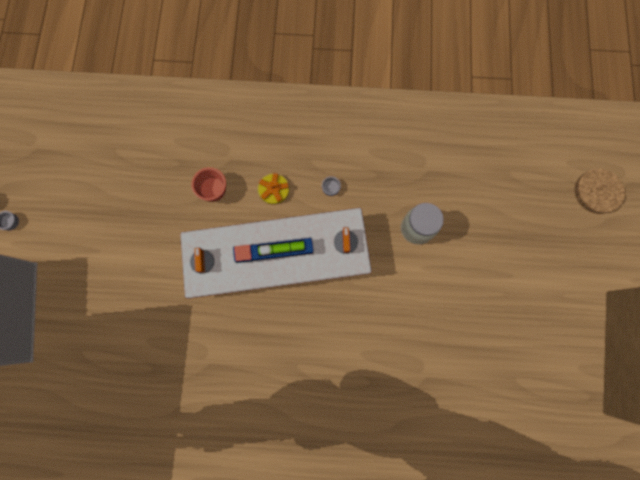

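```bash
cat > h.py <<'E'
import numpy as np, cv2
from rig import arm, imaging
def cam(n):
    m=imaging.camera_model(n); return np.array(m["intrinsics"]),np.array(m["view"])
def cloud(n,d):
    K,V=cam(n); v,u=np.mgrid[:480,:640]
    X=np.stack([(u-K[0,2])/K[0,0]*d,(v-K[1,2])/K[1,1]*d,d],-1)
    return (X-V[:3,3])@V[:3,:3]
def tri(a,b):
    P=[K@V[:3] for K,V in (cam("scene"),cam("top"))]
    X=cv2.triangulatePoints(P[0],P[1],np.float64(a).reshape(2,1),np.float64(b).reshape(2,1)); return (X[:3]/X[3]).ravel()
E
python3 - <<'E'
from h import *
for n in("scene","top"):
    z=np.load(n+"0.npz"); p,d=z["p"],z["d"]; C=cloud(n,d)
    hsv=cv2.cvtColor(p,cv2.COLOR_RGB2HSV); 
    x,y,zz=C[...,0],C[...,1],C[...,2]
    box=(x>.3)&(x<.62)&(y>-.3)&(y<.4)
    b=box&(hsv[...,1]<50)&(hsv[...,2]>120)&(abs(zz-.06)<.02)
    A=C[b]; c=np.c_[A[:,:2],np.ones(len(A))]
    for _ in range(3):
        s=np.linalg.lstsq(c,A[:,2],rcond=None)[0]; r=abs(c@s-A[:,2]); k=r<max(.002,2*np.median(r)); A,c=A[k],c[k]
    rect=cv2.minAreaRect((A[:,:2]*1000).astype(np.float32))
    print(n,len(A),"plane",s.round(4),"rect",np.round(rect[0],1),np.round(rect[1],1),round(rect[2],2),"z mid",A[:,2].mean().round(4))
    m=(box&(hsv[...,1]>120)&((hsv[...,0]<14)|(hsv[...,0]>170))&(hsv[...,2]>60)&(zz>.05)).astype(np.uint8)
    nn,l,st,ce=cv2.connectedComponentsWithStats(m)
    for i in range(1,nn):
        if st[i,4]>15:
            q=C[l==i]; print(st[i].tolist(),ce[i].round(1),np.median(q,0).round(4),"zmax",np.percentile(q[:,2],90).round(4), p[l==i].mean(0).round())
for a,b in (((435,196),(200.5,257)),((286,240),(346,237)),((393,205),(243,253))): pass
for n,(u0,v0,w,h) in {"scene":(240,170,240,130),"top":(170,200,210,105)}.items():
    p=np.load(n+"0.npz")["p"][v0:v0+h,u0:u0+w,::-1]; cv2.imwrite(f"pics/{n}c.png",cv2.resize(p,None,fx=3.3 if n=="scene" else 3.8,fy=3.3 if n=="scene" else 3.8,interpolation=cv2.INTER_CUBIC))
E
```

```text
scene 5547 plane [ 0.0062 -0.028   0.0576] rect [580.7  50.9] [130.5 358. ] 10.98 z mid 0.0593
[427, 184, 17, 28, 220] [434.7 197.3] [0.5569 0.186  0.0865] zmax 0.0907 [114.  67.  36.]
[383, 196, 19, 16, 205] [392.  203.6] [0.5714 0.1047 0.0993] zmax 0.1009 [175.  93.  73.]
[279, 225, 11, 19, 107] [283.2 234. ] [ 0.6031 -0.0865  0.0974] zmax 0.0989 [158.  91.  44.]
top 6301 plane [ 0.0088 -0.0279  0.057 ] rect [577.7  49.5] [129.  358.7] 10.71 z mid 0.0601
[343, 231, 7, 22, 74] [345.9 241.6] [ 0.6017 -0.0856  0.0973] zmax 0.0998 [135.  78.  43.]
[235, 246, 16, 15, 195] [242.5 252.5] [0.5666 0.1035 0.1002] zmax 0.102 [162.  89.  72.]
[195, 248, 10, 24, 94] [200.1 260.2] [0.5503 0.1837 0.0866] zmax 0.0912 [105.  60.  30.]
```

View pics/topc.png

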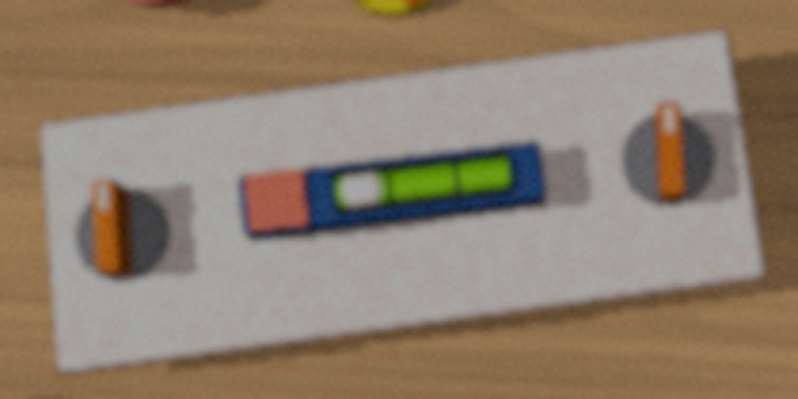

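View pics/scenec.png

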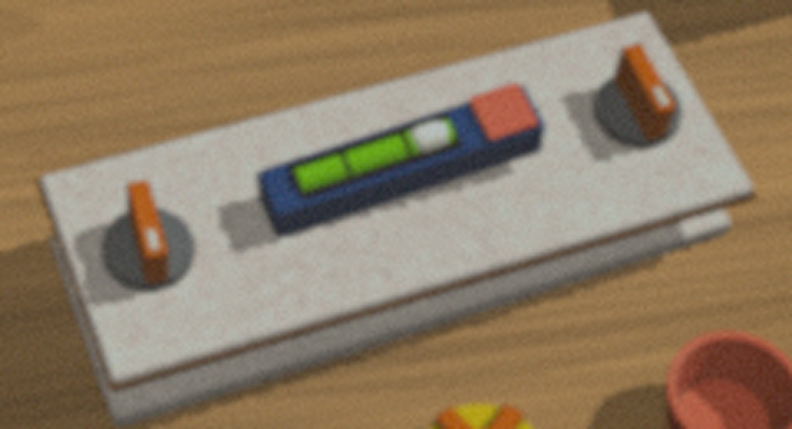

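The left end is the low one: the board fit slopes −0.028 per metre of y. In the top view the left knob is at (200,258), the right knob at (346,240) and the pad at (243,253). Next I'll check for obstacles on the path and the knob's starting angle.

```bash
python3 - <<'E'
from h import *
for n in("scene","top"):
    z=np.load(n+"0.npz"); C=cloud(n,z["d"]).reshape(-1,3)
    q=C[(C[:,0]>.1)&(C[:,0]<.6)&(C[:,1]>.25)&(C[:,1]<.9)&(C[:,2]>.025)&(z["d"].ravel()>0)]
    if len(q): print(n,len(q),q.min(0).round(3),q.max(0).round(3),np.percentile(q,[5,95],0).round(3).tolist())
    for c in((.553,.187),(.605,-.087)):
        k=C[(np.hypot(C[:,0]-c[0],C[:,1]-c[1])<.032)]; k=k[k[:,2]>k[:,2].max()-.009]
        r=cv2.minAreaRect((k[:,:2]*1000).astype(np.float32)); w=np.linalg.svd(k[:,:2]-k[:,:2].mean(0))[2][0]
        print(n,c,len(k),np.round(r[0],1),np.round(r[1],1),"bar angle",np.degrees(np.arctan(w[1]/w[0])).round(1),k[:,2].max().round(4))
# two-view: pad centre, left bar's top ends (read off the crops)
f=lambda u,v:(240+u/3.3,170+v/3.3)
g=lambda u,v:(170+u/3.8,200+v/3.8)
for nm,a,b in (("pad",f(506,111),g(277,201)),("Lfar",f(661,103),g(103,186)),("Lnear",f(633,52),g(113,270)),("Rfar",f(155,250),g(668,105)),("Rnear",f(138,185),g(670,193))):
    print(nm,tri(a,b).round(4))
E
```

```text
scene 7042 [0.315 0.514 0.025] [0.541 0.711 0.113] [[0.327, 0.521, 0.033], [0.535, 0.653, 0.107]]
scene (0.553, 0.187) 177 [553.8 187.8] [46.5 12.6] bar angle 8.4 0.0925
scene (0.605, -0.087) 184 [607.6 -85.8] [48.1 12.2] bar angle 5.5 0.1014
top 2950 [0.34  0.514 0.025] [0.537 0.548 0.109] [[0.351, 0.517, 0.029], [0.528, 0.544, 0.098]]
top (0.553, 0.187) 165 [551.7 187.1] [45.6 12.8] bar angle 8.9 0.0951
top (0.605, -0.087) 155 [605.7 -86.7] [45.1 12.2] bar angle 5.5 0.1014
pad [0.5676 0.1066 0.0937]
Lfar [0.5704 0.1921 0.0877]
Lnear [0.5305 0.1871 0.0808]
Rfar [ 0.6265 -0.0834  0.0969]
Rnear [ 0.5835 -0.0869  0.0914]
```

>>> carry_out([
  [[0, 0, 0.49, 0.76, -0.77, -0.08, 1], [0, 0, 0.49, 0.76, -0.77, -0.08, 1], [0, 0, 0.49, 0.76, -0.77, -0.08, 1], [0, 0, 0.49, 0.76, -0.77, -0.08, 1], [0, 0, 0.49, 0.76, -0.77, -0.08, 1], [0, 0, 0.49, 0.76, -0.77, -0.08, 1], [0, 0, 0.49, 0.76, -0.77, -0.08, 1], [0, 0, 0.49, 0.76, -0.77, -0.08, 1], [0, 0, 0.49, 0.76, -0.77, -0.08, 1], [0, 0, 0.49, 0.76, -0.77, -0.08, 1]],
], grip_force=40)

```text
time_s: 1.35
tcp_pos: [0.5672, 0.1043, 0.1566]
eef_rot: [[-0.988, -0.151, -0.0], [-0.151, 0.988, 0.0], [0.0, 0.0, -1.0]]
wrist_force: [0.4, 0.0, -0.8]
gripper_width: -0.0003
gripper_force: 0.0
```

>>> carry_out([
  [[0, 0, 0, 0.01, 0.02, -0.25, 1], [0, 0, 0, 0.01, 0.02, -0.25, 1], [0, 0, 0, 0, 0, -0.25, 1], [0, 0, 0, 0, 0, -0.2, 1], [0, 0, 0, 0, 0, -0.06, 1], [0, 0, 0, 0, 0, -0.04, 1], [0, 0, 0, 0, 0, -0.04, 1], [0, 0, 0, 0, 0, -0.04, 1], [0, 0, 0, 0, 0, -0.04, 1], [0, 0, 0, 0, 0, -0.04, 1]],
])

```text
time_s: 2.6
tcp_pos: [0.5674, 0.1078, 0.0964]
eef_rot: [[-0.989, -0.15, 0.0], [-0.15, 0.989, -0.0], [-0.0, -0.0, -1.0]]
wrist_force: [-0.5, -0.4, 0.4]
gripper_width: 0.0006
gripper_force: 0.0
```

>>> carry_out([
  [[0, 0, 0, 0, 0, -0.02, 1], [0, 0, 0, 0, 0, -0.02, 1], [0, 0, 0, 0, 0, -0.02, 1], [0, 0, 0, 0, 0, -0.02, 1], [0, 0, 0, 0, 0, -0.02, 1], [0, 0, 0, 0, 0, -0.02, 1], [0, 0, 0, 0, 0, 0, 1], [0, 0, 0, 0, 0, 0, 1], [0, 0, 0, 0, 0, 0, 1], [0, 0, 0, 0, 0, 0, 1]],
])

```text
time_s: 3.85
tcp_pos: [0.5674, 0.1078, 0.0906]
eef_rot: [[-0.989, -0.15, 0.0], [-0.15, 0.989, 0.0], [-0.0, 0.0, -1.0]]
wrist_force: [0.1, 0.6, 0.2]
gripper_width: 0.0002
gripper_force: 0.0
```

>>> carry_out([
  [[0, 0, 0, 0, 0, -0.02, 1], [0, 0, 0, 0, 0, -0.02, 1], [0, 0, 0, 0, 0, -0.02, 1], [0, 0, 0, 0, 0, 0, 1], [0, 0, 0, 0, 0, 0, 1], [0, 0, 0, 0, 0, 0, 1], [0, 0, 0, 0, 0, 0, 1], [0, 0, 0, 0, 0, 0, 1], [0, 0, 0, 0, 0, 0, 1], [0, 0, 0, 0, 0, 0, 1]],
])

```text
time_s: 5.1
tcp_pos: [0.5673, 0.1078, 0.0875]
eef_rot: [[-0.989, -0.15, 0.0], [-0.15, 0.989, -0.0], [-0.0, -0.0, -1.0]]
wrist_force: [0.3, 1.2, 0.4]
gripper_width: -0.0002
gripper_force: 0.0
```

```bash
python3 - <<'E'
from h import *
print(np.round(arm.get_obs()["wrist_force"],2))
p,d=imaging.capture("wrist"); np.savez("w1.npz",p=p,d=d)
cv2.imwrite("pics/w1.png",p[:,:,::-1])
E
```

```text
[0.26 1.17 0.41]
```

View pics/w1.png

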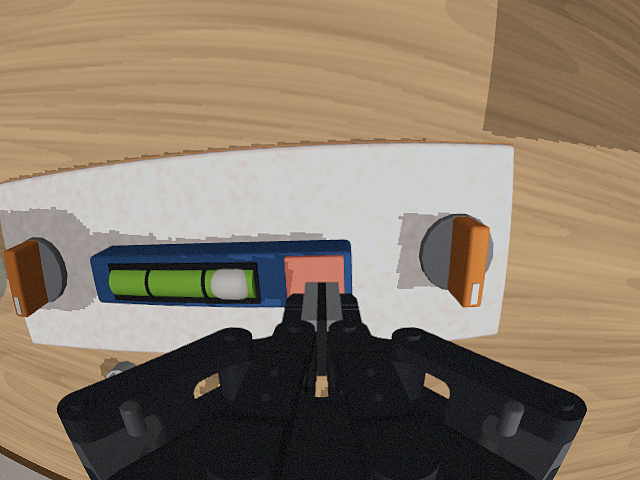

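```bash
cat >> h.py <<'E'
def wcam():
    m=imaging.camera_model("wrist"); o=arm.get_obs()
    T=np.eye(4); T[:3,:3]=o["eef_rot"]; T[:3,3]=o["tcp_pos"]
    return np.array(m["intrinsics"]), T@np.array(m["T_tool_cam"])
def wproj(X):
    K,T=wcam(); c=(np.asarray(X)-T[:3,3])@T[:3,:3]; r=np.hypot(*c[:2]); th=np.arctan2(r,c[2])
    return K[:2,2]+K[0,0]*th*c[:2]/r
def wray(uv):
    K,T=wcam(); q=np.asarray(uv)-K[:2,2]; r=np.hypot(*q); th=r/K[0,0]
    return T[:3,3], T[:3,:3]@np.r_[np.sin(th)*q/r,np.cos(th)]
def wcloud(d):
    K,T=wcam(); v,u=np.mgrid[:480,:640]; q=np.stack([u-K[0,2],v-K[1,2]],-1); r=np.hypot(q[...,0],q[...,1])+1e-9; th=r/K[0,0]
    X=np.concatenate([q/r[...,None]*np.tan(th)[...,None],np.ones_like(r)[...,None]],-1)*d[...,None]
    return X@T[:3,:3].T+T[:3,3]
E
python3 - <<'E'
from h import *
R=np.array(arm.get_obs()["eef_rot"]);t=np.array(arm.get_obs()["tcp_pos"])
print("tcp",wproj(t).round(),"near edge",wproj(t+.011*R[:,0]).round())
for z in(.088,.1): print(z,wproj([.568,.106,z]).round())
d=np.load("w1.npz")["d"]; C=wcloud(d)
for u,v in((316,266),(295,270),(335,262),(275,250),(120,250),(430,200),(275,200),(322,290),(322,310),(465,262)): print((u,v),C[v,u].round(4))
E
```

```text
tcp [320. 273.] near edge [320. 253.]
0.088 [316. 274.]
0.1 [316. 283.]
(316, 266) [0.5592 0.1048 0.1006]
(295, 270) [0.5627 0.0953 0.1006]
(335, 262) [0.5557 0.1132 0.1013]
(275, 250) [0.5573 0.0839 0.0912]
(120, 250) [ 0.5759 -0.0091  0.0787]
(430, 200) [0.5245 0.1659 0.058 ]
(275, 200) [0.5381 0.0778 0.0601]
(322, 290) [0.556  0.1071 0.1363]
(322, 310) [0.5563 0.1072 0.153 ]
(465, 262) [0.5499 0.1826 0.0891]
```

```bash
python3 - <<'E'
from h import *
z=np.load("w1.npz");p=z["p"][235:355,240:400,::-1]
cv2.imwrite("pics/w1c.png",cv2.resize(p,None,fx=5,fy=5,interpolation=cv2.INTER_CUBIC))
C=wcloud(z["d"])
for v in range(262,330,4): print(v,C[v,312].round(4),C[v,322].round(4),C[v,295].round(4))
E
```

```text
262 [0.5575 0.1027 0.1006] [0.5566 0.1072 0.1013] [0.5586 0.0948 0.1011]
266 [0.5593 0.1029 0.1012] [0.5585 0.1075 0.1014] [0.5605 0.095  0.1012]
270 [0.5615 0.1032 0.1004] [0.5606 0.1079 0.101 ] [0.5627 0.0953 0.1006]
274 [0.5633 0.1035 0.101 ] [0.5619 0.1081 0.103 ] [0.5651 0.0955 0.0997]
278 [0.5656 0.1038 0.1003] [0.5644 0.1084 0.1017] [0.5667 0.0958 0.1006]
282 [0.5567 0.1032 0.1279] [0.5559 0.1071 0.1283] [0.5689 0.096  0.1002]
286 [0.5574 0.1034 0.1304] [0.5564 0.1072 0.1313] [0.5711 0.0963 0.0999]
290 [0.5569 0.1034 0.1356] [0.556  0.1071 0.1363] [0.5724 0.0966 0.1018]
294 [0.5564 0.1035 0.1404] [0.5559 0.1071 0.1403] [0.5621 0.0972 0.1298]
298 [0.5565 0.1036 0.1439] [0.5562 0.1072 0.1433] [0.5615 0.0975 0.1349]
302 [0.5571 0.1037 0.1459] [0.5566 0.1072 0.1459] [0.5621 0.0977 0.1373]
306 [0.5562 0.1037 0.1511] [0.5561 0.1071 0.1502] [0.5613 0.0979 0.1425]
310 [0.5569 0.1039 0.1527] [0.5563 0.1072 0.153 ] [0.5617 0.0982 0.145 ]
314 [0.5568 0.1039 0.156 ] [0.5567 0.1072 0.1551] [0.5611 0.0984 0.1493]
318 [0.5564 0.1039 0.1596] [0.5559 0.1071 0.1597] [0.561  0.0986 0.1524]
322 [0.5574 0.1041 0.1604] [0.5569 0.1072 0.1605] [0.5551 0.0988 0.1663]
326 [0.5556 0.104  0.1665] [0.5589 0.1076 0.1594] [0.5556 0.0989 0.1679]
```

View pics/w1c.png

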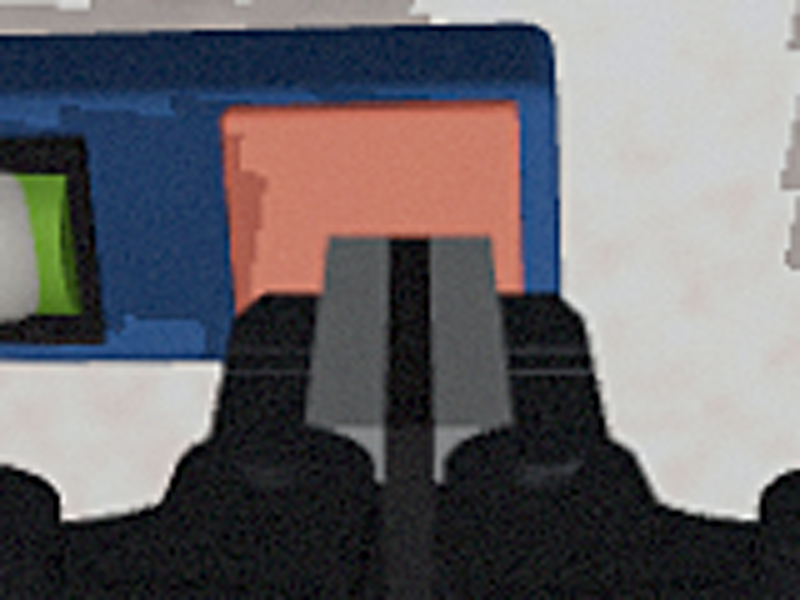

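The wrist picture shows the fingertips at (322,282), hovering above the pad at (316,270) rather than touching it. I'll check the real fingertip height with the other cameras.

```bash
python3 - <<'E'
from h import *
print(np.round(arm.get_obs()["joint_pos"],2).tolist(), np.round(arm.get_obs()["tcp_pos"],4))
for n in("scene","top"):
    p,d=imaging.capture(n); np.savez(n+"1.npz",p=p,d=d); C=cloud(n,d)
    hsv=cv2.cvtColor(p,cv2.COLOR_RGB2HSV)
    m=(np.hypot(C[...,0]-.567,C[...,1]-.107)<.03)&(d>0)&(C[...,2]>.104)
    q=C[m]; print(n,len(q),np.percentile(q[:,2],[0,2,5,20,50]).round(4) if len(q) else 0)
    if len(q):
        k=np.argsort(q[:,2])[:8]; print(np.c_[q[k],np.argwhere(m)[k]].round(4))
    u,v=(K:=cam(n))[0][:2,2],0
    for zz in(.0875,.1275):
        X=K[1][:3,:3]@[.567,.107,zz]+K[1][:3,3]; print(zz,(K[0]@X/X[2])[:2].round(1))
s=np.load("scene1.npz")["p"][130:260,330:490,::-1]; cv2.imwrite("pics/s1.png",cv2.resize(s,None,fx=4.5,fy=4.5,interpolation=cv2.INTER_CUBIC))
E
```

```text
[3.51, 26.9, -10.62, 52.48, 0.0, -5.1] [0.5673 0.1078 0.0875]
scene 986 [0.1221 0.1301 0.1348 0.1589 0.1841]
[[5.757e-01 1.024e-01 1.221e-01 1.980e+02 3.930e+02]
 [5.739e-01 1.028e-01 1.223e-01 1.970e+02 3.930e+02]
 [5.774e-01 1.034e-01 1.242e-01 1.980e+02 3.940e+02]
 [5.788e-01 1.063e-01 1.254e-01 1.980e+02 3.960e+02]
 [5.745e-01 1.021e-01 1.261e-01 1.960e+02 3.930e+02]
 [5.765e-01 1.153e-01 1.261e-01 1.960e+02 4.010e+02]
 [5.798e-01 1.077e-01 1.264e-01 1.980e+02 3.970e+02]
 [5.772e-01 1.031e-01 1.267e-01 1.970e+02 3.940e+02]]
0.0875 [392.  205.6]
0.1275 [394.9 191.5]
top 4266 [0.1046 0.6044 0.6072 0.6119 0.6139]
[[5.589e-01 1.139e-01 1.046e-01 2.560e+02 2.360e+02]
 [5.601e-01 9.950e-02 1.246e-01 2.540e+02 2.420e+02]
 [5.616e-01 9.940e-02 1.260e-01 2.530e+02 2.420e+02]
 [5.554e-01 1.113e-01 1.265e-01 2.560e+02 2.350e+02]
 [5.578e-01 9.870e-02 1.278e-01 2.550e+02 2.420e+02]
 [5.571e-01 9.980e-02 1.315e-01 2.550e+02 2.410e+02]
 [5.567e-01 1.050e-01 1.320e-01 2.550e+02 2.380e+02]
 [5.662e-01 9.340e-02 1.328e-01 2.500e+02 2.450e+02]]
0.0875 [241.8 253.5]
0.1275 [237.9 249.6]
```

View pics/s1.png

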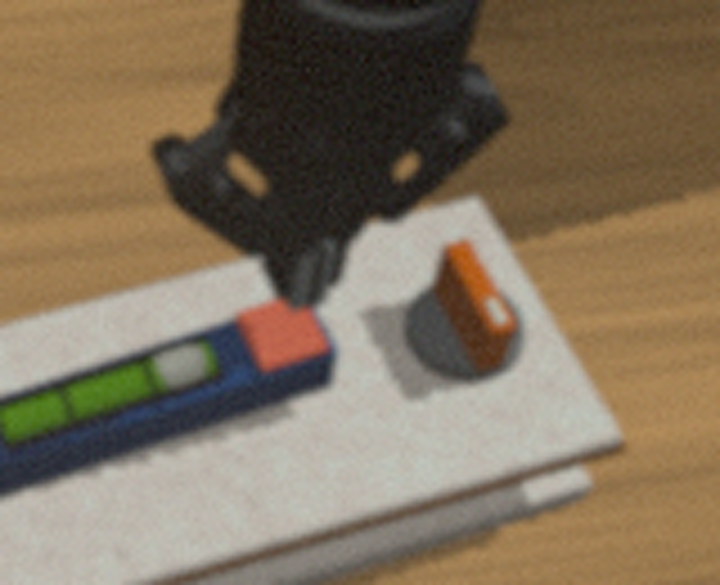

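The fingertips really are near z=0.127, about 39 mm above the reported TCP, in all three cameras. I'll go by the cameras and descend carefully, watching the force.

>>> carry_out([
  [[0, 0, 0, 0, 0, -0.1, 1], [0, 0, 0, 0, 0, -0.1, 1], [0, 0, 0, 0, 0, -0.1, 1], [0, 0, 0, 0, 0, -0.06, 1], [0, 0, 0, 0, 0, -0.03, 1], [0, 0, 0, 0, 0, -0.03, 1], [0, 0, 0, 0, 0, -0.03, 1], [0, 0, 0, 0, 0, -0.03, 1], [0, 0, 0, 0, 0, -0.03, 1], [0, 0, 0, 0, 0, -0.03, 1]],
])

```text
time_s: 6.5
tcp_pos: [0.5675, 0.108, 0.0606]
eef_rot: [[-0.989, -0.15, 0.0], [-0.15, 0.989, 0.0], [-0.0, 0.0, -1.0]]
wrist_force: [0.0, 1.4, 3.0]
gripper_width: -0.0004
gripper_force: 1.4
```

```bash
python3 - <<'E'
from h import *
o=arm.get_obs(); print(arm.grip_depth,np.round(o["tcp_pos"],4),np.round(o["wrist_force"],2))
p,d=imaging.capture("wrist"); C=wcloud(d)
for v in range(250,310,5): print(v,C[v,322].round(4),C[v,297].round(4))
E
```

```text
0.0187 [0.5675 0.108  0.0606] [0.   1.36 2.95]
250 [0.5549 0.1072 0.0608] [0.5571 0.0948 0.0598]
255 [0.5528 0.1068 0.0759] [0.5554 0.0954 0.0734]
260 [0.5532 0.1069 0.0821] [0.5554 0.0959 0.0805]
265 [0.5528 0.1068 0.0901] [0.5548 0.0963 0.0889]
270 [0.5538 0.1069 0.0936] [0.556  0.0967 0.0918]
275 [0.5548 0.1071 0.0966] [0.5568 0.097  0.0956]
280 [0.5574 0.1075 0.0956] [0.5588 0.0973 0.0959]
285 [0.5562 0.1073 0.1041] [0.561  0.0976 0.096 ]
290 [0.5567 0.1074 0.1079] [0.5635 0.0979 0.0954]
295 [0.556  0.1073 0.1142] [0.5619 0.0982 0.1042]
300 [0.5566 0.1074 0.1172] [0.5618 0.0985 0.109 ]
305 [0.5565 0.1073 0.1218] [0.562  0.0988 0.1131]
```

>>> carry_out([
  [[0, 0, 0, 0, 0, -0.02, 1], [0, 0, 0, 0, 0, -0.02, 1], [0, 0, 0, 0, 0, -0.02, 1], [0, 0, 0, 0, 0, -0.02, 1], [0, 0, 0, 0, 0, -0.02, 1], [0, 0, 0, 0, 0, 0, 1], [0, 0, 0, 0, 0, 0, 1], [0, 0, 0, 0, 0, 0, 1], [0, 0, 0, 0, 0, 0, 1], [0, 0, 0, 0, 0, 0, 1]],
])

```text
time_s: 7.8
tcp_pos: [0.5674, 0.108, 0.0556]
eef_rot: [[-0.989, -0.15, 0.0], [-0.15, 0.989, 0.0], [-0.0, 0.0, -1.0]]
wrist_force: [-0.2, 4.0, 5.5]
gripper_width: -0.0
gripper_force: 2.5
```

>>> carry_out([
  [[0, 0, 0, 0, 0, -0.01, 1], [0, 0, 0, 0, 0, -0.01, 1], [0, 0, 0, 0, 0, -0.01, 1], [0, 0, 0, 0, 0, -0.01, 1], [0, 0, 0, 0, 0, 0, 1], [0, 0, 0, 0, 0, 0, 1], [0, 0, 0, 0, 0, 0, 1], [0, 0, 0, 0, 0, 0, 1], [0, 0, 0, 0, 0, 0, 1], [0, 0, 0, 0, 0, 0, 1]],
])

```text
time_s: 9.05
tcp_pos: [0.5674, 0.108, 0.0541]
eef_rot: [[-0.989, -0.15, 0.0], [-0.15, 0.989, 0.0], [-0.001, 0.0, -1.0]]
wrist_force: [-2.8, 3.9, 11.0]
gripper_width: -0.0002
gripper_force: 5.4
```

>>> carry_out([
  [[0, 0, 0, 0, 0, 0, 1], [0, 0, 0, 0, 0, 0, 1], [0, 0, 0, 0, 0, 0, 1], [0, 0, 0, 0, 0, 0, 1], [0, 0, 0, 0, 0, 0, 1], [0, 0, 0, 0, 0, 0, 1], [0, 0, 0, 0, 0, 0, 1], [0, 0, 0, 0, 0, 0, 1], [0, 0, 0, 0, 0, 0, 1], [0, 0, 0, 0, 0, 0, 1]],
])

```text
time_s: 10.3
tcp_pos: [0.5674, 0.108, 0.0541]
eef_rot: [[-0.989, -0.15, 0.0], [-0.15, 0.989, 0.0], [-0.001, 0.0, -1.0]]
wrist_force: [-2.7, 3.9, 10.4]
gripper_width: -0.0
gripper_force: 5.4
```

```bash
python3 - <<'E'
from h import *
o=arm.get_obs(); print(np.round(o["tcp_pos"],4),np.round(o["wrist_force"],2))
p,d=imaging.capture("wrist"); C=wcloud(d)
s,ds=imaging.capture("scene")
np.savez("w2.npz",p=p,d=d)
w=p[235:320,80:370,::-1]; a=cv2.resize(w,None,fx=2.6,fy=2.6,interpolation=cv2.INTER_CUBIC)
b=cv2.resize(s[170:270,240:480,::-1],(754,314),interpolation=cv2.INTER_CUBIC)
cv2.imwrite("pics/w2.png",np.vstack([a,b]))
for v,u in((262,300),(200,275),(210,380),(230,200),(240,297)): print((u,v),C[v,u].round(4))
E
```

```text
[0.5674 0.108  0.0541] [-2.69  3.9  10.39]
(300, 262) [0.5549 0.0974 0.0777]
(275, 200) [0.5021 0.099  0.2322]
(380, 210) [0.5299 0.1316 0.058 ]
(200, 230) [0.5518 0.0464 0.062 ]
(297, 240) [0.5504 0.0943 0.0592]
```

View pics/w2.png

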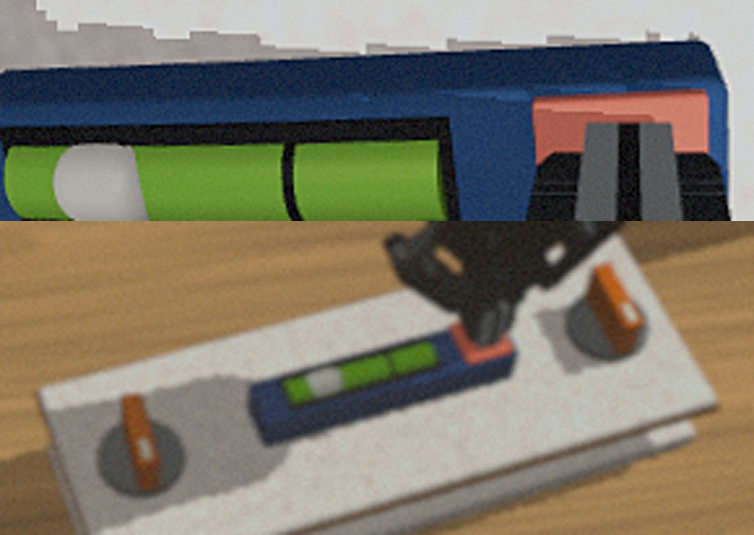

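```bash
python3 - <<'E'
from h import *
yaw=np.radians(10.85); ey=np.array([-np.sin(yaw),np.cos(yaw),-.028]); ey/=np.linalg.norm(ey); n=np.array([.0075,.028,1])
P=np.array([.5785,.050,.0575+.0075*.5785-.028*.05+.026])
for nm,u,v in(("rend",5,183),("b0",53,180),("b1",143,183),("line",288,180),("lend",440,175)):
    o,r=wray((80+u/2.6,235+v/2.6)); X=o+r*((P-o)@n)/(r@n); print(nm,((X-P)@ey*1000).round(1),X.round(4))
E
```

```text
rend -61.0 [ 0.5928 -0.0093  0.088 ]
b0 -48.7 [0.5896 0.0025 0.0877]
b1 -28.4 [0.586  0.0225 0.0872]
line 0.8 [0.5799 0.0511 0.0864]
lend 28.2 [0.5742 0.0779 0.0857]
```

>>> carry_out([
  [[0, 0, 0, 0, 0, 0.4, 1], [0, 0, 0, 0, 0, 0.8, 1], [0, 0, 0, -0.06, 0.35, 0, 0.4], [0, 0, 0, -0.08, 0.42, 0, 0.4], [0, 0, 0, -0.08, 0.42, 0, 0.4], [0, 0, 0, -0.07, 0.4, 0, 0.4], [0, 0, 0, 0, 0, 0, 0.4], [0, 0, 0, 0, 0, -0.2, 0.4], [0, 0, 0, 0, 0, -0.2, 0.4], [0, 0, 0, 0, 0, -0.2, 0.4]],
])

```text
time_s: 11.65
tcp_pos: [0.5526, 0.1868, 0.0825]
eef_rot: [[-0.989, -0.149, -0.001], [-0.149, 0.989, -0.0], [0.001, -0.0, -1.0]]
wrist_force: [-0.3, 0.2, 0.4]
gripper_width: 0.0518
gripper_force: 0.0
```

```bash
python3 - <<'E'
from h import *
o=arm.get_obs(); print(np.round(o["tcp_pos"],4),o["gripper_width"],np.round(o["wrist_force"],1))
p,d=imaging.capture("wrist"); cv2.imwrite("pics/w3.png",p[150:450,100:500,::-1]); np.savez("w3.npz",p=p,d=d)
C=wcloud(d); hsv=cv2.cvtColor(p,cv2.COLOR_RGB2HSV)
m=(hsv[...,1]>150)&(hsv[...,0]<14)&(np.hypot(C[...,0]-.553,C[...,1]-.1875)<.04)
q=C[m]; print(m.sum(),np.argwhere(m).mean(0),q.mean(0).round(4)); t=q[q[:,2]>.085]; print(len(t),t.min(0).round(4),t.max(0).round(4),np.median(t,0).round(4))
E
```

```text
[0.5526 0.1868 0.0825] 0.051770926313660405 [-0.3  0.2  0.4]
1482 [273.85897436 322.52091768] [0.5453 0.1872 0.0947]
1326 [0.5277 0.1504 0.0851] [0.5735 0.2162 0.2215] [0.547  0.1874 0.0903]
```

View pics/w3.png

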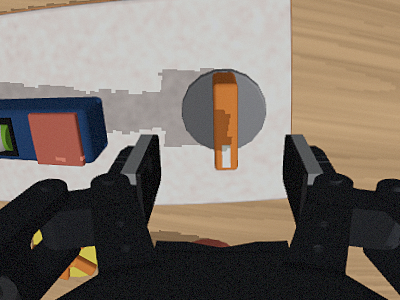

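The bar, at crop (226,120), is centred between the fingertips at (150,145) and (290,145). The level is clear of them. Descending and gripping.

>>> carry_out([
  [[0, 0, 0, 0, 0.01, -0.3, 0.4], [0, 0, 0, 0, 0, -0.3, 0.4], [0, 0, 0, 0, 0, -0.25, 0.4], [0, 0, 0, 0, 0, -0.12, 0.4], [0, 0, 0, 0, 0, 0, 0.4], [0, 0, 0, 0, 0, 0, 1], [0, 0, 0, 0, 0, 0, 1], [0, 0, 0, 0, 0, 0, 1], [0, 0, 0, 0, 0, 0, 1], [0, 0, 0, 0, 0, 0, 1]],
], grip_force=80)

```text
time_s: 12.95
tcp_pos: [0.5532, 0.1884, 0.0357]
eef_rot: [[-0.989, -0.151, 0.001], [-0.151, 0.989, 0.001], [-0.001, 0.001, -1.0]]
wrist_force: [-2.3, 3.0, 5.9]
gripper_width: 0.0102
gripper_force: 78.7
```

>>> carry_out([
  [[0, 0, -0.8, 0, 0, 0.02, 1], [0, 0, -1, 0, 0, 0.015, 1], [0, 0, -1, 0, 0, 0.015, 1], [0, 0, -1, 0, 0, 0.015, 1], [0, 0, -1, 0, 0, 0.015, 1], [0, 0, -1, 0, 0, 0.015, 1], [0, 0, -1, 0, 0, 0.015, 1], [0, 0, -1, 0, 0, 0.015, 1], [0, 0, -1, 0, 0, 0.015, 1], [0, 0, -1, 0, 0, 0.015, 1]],
])

```text
time_s: 14.2
tcp_pos: [0.5531, 0.1873, 0.043]
eef_rot: [[-0.638, 0.77, 0.001], [0.77, 0.638, -0.001], [-0.001, -0.0, -1.0]]
wrist_force: [0.6, -1.9, 1.6]
gripper_width: 0.0102
gripper_force: 78.1
```

>>> carry_out([
  [[0, 0, -1, 0, 0, 0.015, 1], [0, 0, -0.5, 0, 0, 0.01, 1], [0, 0, 0, 0, 0, 0, 1], [0, 0, 0, 0, 0, 0, 1], [0, 0, 0, 0, 0, 0, 0.5], [0, 0, 0, 0, 0, 0, 0.5], [0, 0, 0, 0, 0, 0, 0.5], [0, 0, 0, 0, 0, 0.4, 0.5], [0, 0, 0, 0, 0, 0.6, 0.5], [0, 0, 0, 0, 0, 0.6, 0.5]],
], grip_force=40)

```text
time_s: 15.45
tcp_pos: [0.5526, 0.188, 0.1247]
eef_rot: [[-0.513, 0.859, -0.0], [0.859, 0.513, 0.0], [0.0, -0.0, -1.0]]
wrist_force: [-0.2, -0.8, 0.5]
gripper_width: 0.0427
gripper_force: 0.0
```

```bash
python3 - <<'E'
from h import *
o=arm.get_obs(); print(np.round(o["tcp_pos"],4),np.round(o["eef_rot"],3).tolist(),o["gripper_width"],np.round(o["wrist_force"],1))
for n in("scene",):
    p,d=imaging.capture(n); C=cloud(n,d); hsv=cv2.cvtColor(p,cv2.COLOR_RGB2HSV)
    x,y,z=np.moveaxis(C,-1,0)
    A=C[(hsv[...,1]<50)&(hsv[...,2]>100)&(abs(z-.062)<.016)&(x>.45)&(x<.68)&(y>-.14)&(y<.24)]
    for _ in range(4):
        c=np.c_[A[:,:2],np.ones(len(A))]; s=np.linalg.lstsq(c,A[:,2],rcond=None)[0]; r=abs(c@s-A[:,2]); A=A[r<max(.002,2*np.median(r))]
    print(len(A),s.round(4))
E
```

```text
[0.5526 0.188  0.1247] [[-0.513, 0.859, -0.0], [0.859, 0.513, 0.0], [0.0, -0.0, -1.0]] 0.04274832479700346 [-0.2 -0.8  0.5]
8070 [-0.0007  0.0015  0.0642]
```

>>> carry_out([
  [[0, 0, 1, 0.04, -0.2, 0, 1], [0, 0, 1, 0.04, -0.2, 0, 1], [0, 0, 1, 0.04, -0.2, 0, 1], [0, 0, 1, 0.04, -0.2, 0, 1], [0, 0, 1, 0.03, -0.2, 0, 1], [0, 0, 1, 0.04, -0.2, 0, 1], [0, 0, 1, 0.03, -0.2, 0, 1], [0, 0, 1, 0.04, -0.2, 0, 1], [0, 0, 1, 0, 0, 0, 1], [0, 0, 1, 0, 0, 0, 1]],
])

```text
time_s: 16.75
tcp_pos: [0.5678, 0.1078, 0.1239]
eef_rot: [[-1.0, -0.018, -0.0], [-0.018, 1.0, 0.0], [0.0, 0.0, -1.0]]
wrist_force: [-0.1, 0.6, 0.0]
gripper_width: -0.0
gripper_force: 0.0
```

>>> carry_out([
  [[0, 0, 0.65, 0, 0, -0.25, 1], [0, 0, 0.6, 0, 0, -0.25, 1], [0, 0, 0, 0, 0, -0.2, 1], [0, 0, 0, 0, 0, -0.1, 1], [0, 0, 0, 0, 0, -0.1, 1], [0, 0, 0, 0, 0, -0.05, 1], [0, 0, 0, 0, 0, -0.05, 1], [0, 0, 0, 0, 0, -0.05, 1], [0, 0, 0, 0, 0, -0.05, 1], [0, 0, 0, 0, 0, 0, 1]],
])

```text
time_s: 18.0
tcp_pos: [0.568, 0.1079, 0.069]
eef_rot: [[-0.989, -0.145, 0.0], [-0.145, 0.989, 0.0], [-0.0, 0.0, -1.0]]
wrist_force: [0.1, 0.4, 1.5]
gripper_width: -0.0003
gripper_force: 0.9
```

Contact has begun. The level should be flat at a TCP height of about 0.060.

>>> carry_out([
  [[0, 0, 0, 0, 0, -0.03, 1], [0, 0, 0, 0, 0, -0.03, 1], [0, 0, 0, 0, 0, -0.03, 1], [0, 0, 0, 0, 0, -0.03, 1], [0, 0, 0, 0, 0, -0.02, 1], [0, 0, 0, 0, 0, -0.02, 1], [0, 0, 0, 0, 0, 0, 1], [0, 0, 0, 0, 0, 0, 1], [0, 0, 0, 0, 0, 0, 1], [0, 0, 0, 0, 0, 0, 1]],
])

```text
time_s: 19.25
tcp_pos: [0.5678, 0.1079, 0.061]
eef_rot: [[-0.989, -0.145, 0.0], [-0.145, 0.989, 0.0], [-0.0, 0.0, -1.0]]
wrist_force: [-0.8, 3.5, 4.3]
gripper_width: 0.0001
gripper_force: 2.4
```

>>> carry_out([
  [[0, 0, 0, 0, 0, -0.01, 1], [0, 0, 0, 0, 0, -0.01, 1], [0, 0, 0, 0, 0, 0, 1], [0, 0, 0, 0, 0, 0, 1], [0, 0, 0, 0, 0, 0, 1], [0, 0, 0, 0, 0, 0, 1], [0, 0, 0, 0, 0, 0, 1], [0, 0, 0, 0, 0, 0, 1], [0, 0, 0, 0, 0, 0, 1], [0, 0, 0, 0, 0, 0, 1]],
])

```text
time_s: 20.5
tcp_pos: [0.5679, 0.1079, 0.0602]
eef_rot: [[-0.989, -0.145, 0.0], [-0.145, 0.989, 0.0], [-0.0, 0.0, -1.0]]
wrist_force: [-0.8, 2.3, 7.3]
gripper_width: 0.0003
gripper_force: 3.4
```

>>> carry_out([
  [[0, 0, 0, 0, 0, -0.005, 1], [0, 0, 0, 0, 0, -0.005, 1], [0, 0, 0, 0, 0, 0, 1], [0, 0, 0, 0, 0, 0, 1], [0, 0, 0, 0, 0, 0, 1], [0, 0, 0, 0, 0, 0, 1], [0, 0, 0, 0, 0, 0, 1], [0, 0, 0, 0, 0, 0, 1], [0, 0, 0, 0, 0, 0, 1], [0, 0, 0, 0, 0, 0, 1]],
])

```text
time_s: 21.75
tcp_pos: [0.5679, 0.1079, 0.06]
eef_rot: [[-0.989, -0.145, 0.0], [-0.145, 0.989, 0.0], [-0.0, 0.0, -1.0]]
wrist_force: [-2.7, 3.4, 10.7]
gripper_width: 0.0
gripper_force: 5.1
```

>>> carry_out([
  [[0, 0, 0, 0, 0, 0, 1], [0, 0, 0, 0, 0, 0, 1], [0, 0, 0, 0, 0, 0, 1], [0, 0, 0, 0, 0, 0, 1], [0, 0, 0, 0, 0, 0, 1], [0, 0, 0, 0, 0, 0, 1], [0, 0, 0, 0, 0, 0, 1], [0, 0, 0, 0, 0, 0, 1], [0, 0, 0, 0, 0, 0, 1], [0, 0, 0, 0, 0, 0, 1]],
])

```text
time_s: 23.0
tcp_pos: [0.5679, 0.1079, 0.06]
eef_rot: [[-0.989, -0.145, 0.0], [-0.145, 0.989, 0.0], [-0.0, 0.0, -1.0]]
wrist_force: [-1.1, 4.2, 10.1]
gripper_width: -0.0001
gripper_force: 5.1
```

```bash
python3 - <<'E'
from h import *
p,d=imaging.capture("wrist"); s,ds=imaging.capture("scene")
a=cv2.resize(p[235:330,80:370,::-1],None,fx=2.6,fy=2.6,interpolation=cv2.INTER_CUBIC)
b=cv2.resize(s[190:250,310:430,::-1],(754,340),interpolation=cv2.INTER_CUBIC)
cv2.imwrite("pics/w4.png",np.vstack([a,b]))
E
```

```text
(no output)
```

View pics/w4.png

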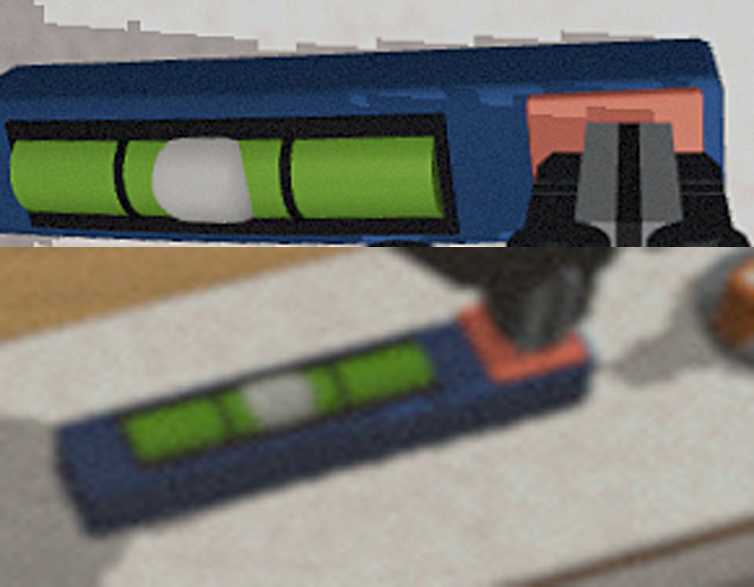

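The bubble spans 152–248 between lines at 128 and 281, so it is about 1 mm off centre, with the level pressed flat at about 10 N. Handing in.

```bash
python3 -c "
from rig import arm
print(arm.close_job())"
```

```text
the job is handed in; nothing more can be done
None
```

I handed the job in at about 23 s: I pressed the level flat, then turned the left (low-end) foot up about 68°. At hand-in the fingers held it flat with about 10 N and the bubble was about 1 mm from centre; the hand-in returned no verdict.

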